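Lay the T-square flush on a clamped plate, up to its round stud

ROBOT

A 6-joint arm with a two-finger parallel gripper is mounted at the origin on the work surface. World frame = base frame: x ahead of the robot, y to its left, z up, the work surface at z = 0. Lengths are in m, angles in rad, forces in N, time in s.
With the tool pointing down it reaches from about 0.35 to 0.975 m from the base axis. Payload 4.9 kg.
Tool frame: the origin (TCP) lies at the very end of the fingers, on their centre line; the grasp point (between the pads) lies 19 mm behind it; z points along the fingers, y is the line along which they close (so a half turn about z gives the same grasp; the last joint's range is limited). The gripper opens to 85 mm and grips with 20 to 120 N. Pads are 22 mm wide; open, the fingers measure 114 mm over their backs; the gripper's body (76 mm by 85 mm) begins 54 mm behind the grasp point. The pads swing forward as they close: fully open they stand 13 mm farther back than shut.
Start: joints at [-1.398, 0.053, 1.613, -0, 1.476, -0.119], TCP at [0.18, -0.599, 0.231] pointing down, gripper open.
Joint ranges: [-3.01, 3.01], [-1.01, 2.22], [0.06, 2.58], [-1.02, 4.17], [0.09, 2.62], [-3.14, 3.14]. Speed limits (rad/s): [2.57, 2.57, 3.14, 3.14, 3.14, 3.14].

INTERFACE

Orientations are given as a unit quaternion [w, x, y, z].
In Python, from plant import manip gives the robot as it stands.
- The arm moves only by the shell command python3 -m pendant 'ROWS'. ROWS is JSON, a list of rows, each a list of 3 entries, a list of its own where there are three numbers: the opening, from 0 (shut) to 1 (fully open), then the shift along the tool's x, y, z in units of 12 cm (1.0 is 12 cm), then the turn about the tool's z in units of pi rad (1.0 is pi rad). In form: [[gripper, [dx, dy, dz], roll], ...]. A call has 1 to 10 rows; each row is the pose to reach, as a shift and turn from the pose commanded when the call began, along the tool's axes at that moment, turning the shorter way round; what a row does not reach only later rows make up. A row lasts 1/10 s, in which the tool goes at most 50 mm and 8.59 degrees, less where a joint would pass 70% of its speed; a pose out of reach is approached as far as the arm can. A call with a number of a shift or a turn outside -1 to 1 is refused whole. A call with a gripper value outside its range is refused whole. The fingers move at their own pace and stop on an object; the grip force is fixed at half the most. Time passes only in rows, so rows that repeat a pose let the fingers close. It gives the time, the measured TCP pose, the force, the opening and the grip force at its end, in the units of the state.
- manip.state(): the state, without advancing time (a new reading comes with each control period).
- manip.grab_frame(name): name is "scene" or "top"; returns a dict with "img" (480x640x3 uint8, red, green, blue), "fx", "fy", "cx", "cy" (pixels), "D" ([k1, k2, p1, p2, k3] as OpenCV has them; the pictures are not rectified), "eye" and "rotation" of the camera in the world. Camera axes: x right, y down, z forward; pixel columns grow to the right and rows downward; lengths in m; the calibration is good to about 2 mm. A picture is of the moment at which its call begins. There is no depth.
- manip.job_done(): hands the job in; it is judged then, once.
The state is a dict: "time": time; "joint_pos": joint angles; "joint_vel": joint speeds; "joint_efforts": joint torques, N m; "tool_pos": TCP position; "tool_rot": TCP orientation; "contact_force": force on the tool from outside, world axes, zero at the start; "ft_torque": the same for the moment, N m; "gripper_width": opening from 0.0 (shut) to 1.0 (fully open); "grasp_force": force on a finger pad.
Only numpy, scipy, OpenCV 4.12 (cv2) and the standard library are available. Lean on these libraries where they do the work, as an engineer would, in place of code of your own. Each camera call takes 0.05 s, during which the arm holds its last target. There are 200 camera calls.

TASK

Get the T-square ready for marking out the clamped steel plate: its head must lie flush along the plate's front edge, with the side of its blade touching the round stud (not the square stud). Slide it along the bench by pushing, without lifting it, press the head firmly home against the plate's edge and hold it pressed for about half a second, without ramming, then leave it lying there at rest; leave the other things on the bench alone.

Things in the scene. Friction and masses are not known exactly. Their poses are not given: they have to be found in the camera images.
- plate: dark steel plate, 200 mm (its x) by 280 mm (its y) by 12 mm thick, fixed flat on the bench; origin at the centre of its underside; its straight front edge is the face at x = -100 mm, towards the robot, where a 12 mm deep lip is 10 mm high. At its two rear corners (x 60 to 130 mm, y = +-115 mm) lie steel toe clamps, up to 36 mm high
- edge: the plate's straight front lip (12 mm deep, 280 mm long, 10 mm high, fixed, part of the plate to the eye); origin at the foot of the middle of its front face, at bench height; x points from the edge into the plate, y runs along the edge, as the plate's axes
- round_stud: round steel stud, 28 mm diameter, standing 45 mm above the plate's top, fixed in the plate 65 to 85 mm behind its front edge, left or right of the blade; origin at the centre of its foot, on the plate's top
- square_stud: square steel stud, 28 mm wide, 45 mm high, fixed in the plate on the other side of the blade; origin at the centre of its foot; not the one to use
- tsquare: loose, smooth aluminium T-square, about 0.35 kg (hollow head). Head: bar 30 mm (its x) by 160 mm (its y) by 28 mm high, standing on the bench in front of the plate; origin at the centre of the head's underside. Blade: 30 mm wide, 3 mm thick, runs from the head's middle along +x to x = 195 mm, its underside 13 mm above the bench, so that it passes just over the plate, between the studs
- head_face (a point): middle of the head's face that goes against the plate's edge (x = +15 mm in the T-square's frame, 6 mm above the bench)
- hammer: hammer lying on the bench to the right; bystander, about 300 mm long
- spray_can: upright grey can, 56 mm diameter, 170 mm high, on the left; bystander; origin at the centre of its foot
- wood_block: dark wooden block, 120 x 70 x 45 mm, on the left; bystander; origin at the centre of its underside

How it is judged:
On the way:
1. the head is pressed home, flush against the plate's front edge (within 1 degree), with more than 4 N for 0.25 s (contact force between tsquare and edge above 4 N and angle between the x axis of tsquare and the x axis of plate, either way round below 0.0175 rad and x of head_face in the frame of edge above -0.0025 m), for 0.25 s.
At the end, for the whole second after the job is handed in: The T-square lies flat on the bench at rest, the middle of its head face within 2 mm of the plate's front edge, square to it within 0.7 degrees, and the side of its blade within 2 mm of the round stud (x of head_face in the frame of edge between -0.002 and 0.002 m and angle between the x axis of tsquare and the x axis of plate, either way round below 0.012 rad and height (world z) of tsquare below 0.003 m and angle between tsquare's own z axis and vertical below 0.03 rad and (y of round_stud in the frame of tsquare between 0.027 and 0.031 m or y of round_stud in the frame of tsquare between -0.031 and -0.027 m) and linear speed of tsquare below 0.01 m/s); the robot touches nothing.
It fails at once if the T-square is lifted more than 10 mm off the bench (height (world z) of tsquare above 0.01 m).
It fails at once if the T-square is rammed against the plate's edge or the round stud with more than 40 N (contact force between tsquare and edge above 40 N or contact force between tsquare and round_stud above 40 N).
It fails at once if a bystander is moved by more than 15 mm (distance of any of hammer, spray_can, wood_block from where it was at the start of the episode above 0.015 m).
It also fails if it takes over 58 s, if anything falls off the work surface, if the arm or the gripper's body presses on something with over 40 N, if the wrist force passes 120 N, or if a joint passes its speed limit or range.

## Working session

There is one attempt and no reset: what is moved stays moved. The work goes in short steps, Python scripts to look and compute and a shell command to move; the robot and the scene stay as the last step left them, time stands still between calls to the robot, and variables do not carry over. Pictures are saved under pics/ and viewed, at most 10 in all, crops included, and the job is handed in when it is done.

```bash
mkdir -p pics; ls
python3 - <<'E'
from plant import manip
import cv2
print(manip.state())
for n in("scene","top"):
    f=manip.grab_frame(n); cv2.imwrite(f"pics/{n}0.png",f["img"][:,:,::-1]); f.pop("img"); print(n,f)
E
```

```text
pics
{'time': 0.0, 'joint_pos': array([-1.39801343e+00,  5.33721094e-02,  1.61427369e+00, -1.30100107e-05,
        1.47599240e+00, -1.19021395e-01]), 'joint_vel': array([ 0.00028961,  0.00193975, -0.00201564, -0.00036703,  0.0003918 ,
       -0.00015948]), 'joint_efforts': array([-1.05766325e-03, -3.93688846e+01, -3.70176244e+01, -1.62584120e-04,
        7.06349572e-03, -1.86093146e-06]), 'tool_pos': array([ 0.17967845, -0.59797584,  0.23006569]), 'tool_rot': array([-1.02222948e-03,  9.89374542e-01,  1.45385591e-01, -3.39624188e-05]), 'contact_force': array([-0.82864022,  0.72852502,  0.43323669]), 'ft_torque': array([ 0.04522028,  0.07124821, -0.00310814]), 'grasp_force': 0.0, 'gripper_width': 0.9985306749324152}
scene {'fx': 467.0445394306745, 'fy': 467.0445394306745, 'cx': 321.07751274186006, 'cy': 242.11637081303007, 'D': array([-0.07918512,  0.        ,  0.        ,  0.        ,  0.        ]), 'eye': array([ 1.36516736, -0.01599522,  0.71234685]), 'rotation': array([-0.30876753,  0.63491661,  0.63933845, -0.30461427])}
top {'fx': 469.7882951255861, 'fy': 469.7882951255861, 'cx': 317.1942079058631, 'cy': 235.62087902661824, 'D': array([-0.08777955,  0.        ,  0.        ,  0.        ,  0.        ]), 'eye': array([ 0.44383791, -0.01601952,  1.105269  ]), 'rotation': array([-0.02565228,  0.71567823, -0.69777424,  0.01605414])}
```

View pics/scene0.png

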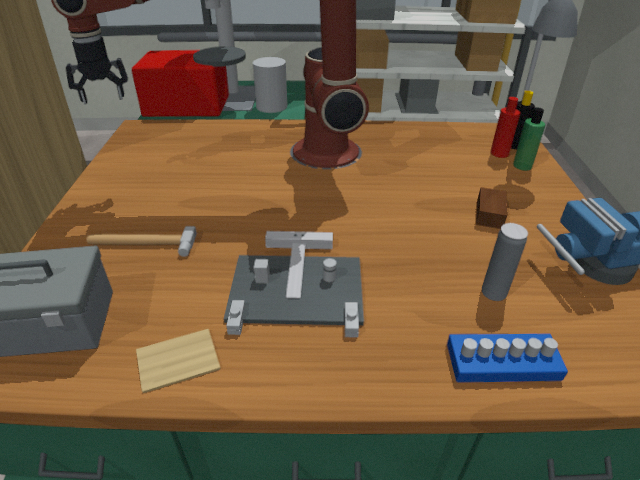

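View pics/top0.png

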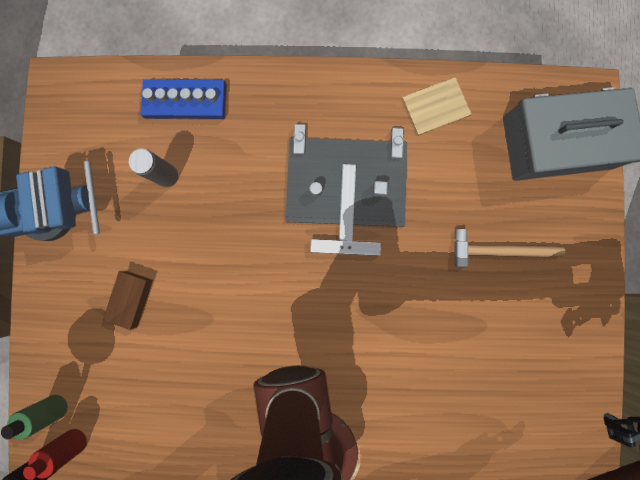

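The top view shows the plate (287–407, 138–226), the round stud on its left (+y) at about (316,188) and the square stud at (381,187). The T-square's head is at (311–380, 247). I'll zoom in to pick corners.

```bash
cat > h.py <<'E'
import numpy as np,cv2
from scipy.spatial.transform import Rotation as R
from plant import manip
def rot(q): return R.from_quat(np.roll(q,-1))
def ray(f,uv):
    K=np.array([[f["fx"],0,f["cx"]],[0,f["fy"],f["cy"]],[0,0,1]])
    p=cv2.undistortPoints(np.array(uv,float).reshape(-1,1,2),K,f["D"]).reshape(-1,2)
    return rot(f["rotation"]).apply(np.c_[p,np.ones(len(p))])
def at_z(f,uv,z):
    d=ray(f,uv); e=f["eye"]; return e+d*((z-e[2])/d[:,2])[:,None]
def tri(f1,a,f2,b):
    out=[]
    for d1,d2 in zip(ray(f1,a),ray(f2,b)):
        s=np.linalg.lstsq(np.c_[d1,-d2],f2["eye"]-f1["eye"],rcond=None)[0]
        p,q=f1["eye"]+s[0]*d1,f2["eye"]+s[1]*d2; out.append(np.r_[(p+q)/2,np.linalg.norm(p-q)])
    return np.array(out)
def project(f,P):
    K=np.array([[f["fx"],0,f["cx"]],[0,f["fy"],f["cy"]],[0,0,1]])
    P=rot(f["rotation"]).inv().apply(np.atleast_2d(P)-f["eye"])
    return cv2.projectPoints(P,np.zeros(3),np.zeros(3),K,f["D"])[0].reshape(-1,2)
E
python3 -c "
import cv2
a=cv2.imread('pics/top0.png')[125:265,275:415];cv2.imwrite('pics/topz.png',cv2.resize(a,None,fx=4,fy=4,interpolation=cv2.INTER_CUBIC))
a=cv2.imread('pics/scene0.png')[222:342,220:370];cv2.imwrite('pics/scenez.png',cv2.resize(a,None,fx=5,fy=5,interpolation=cv2.INTER_CUBIC))"
```

```text
(no output)
```

View pics/topz.png

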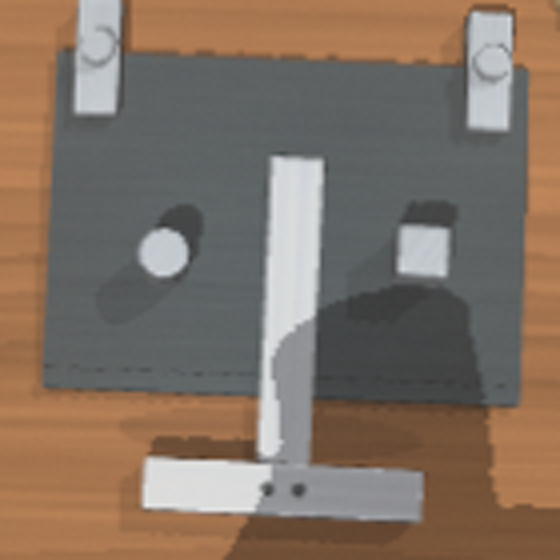

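View pics/scenez.png

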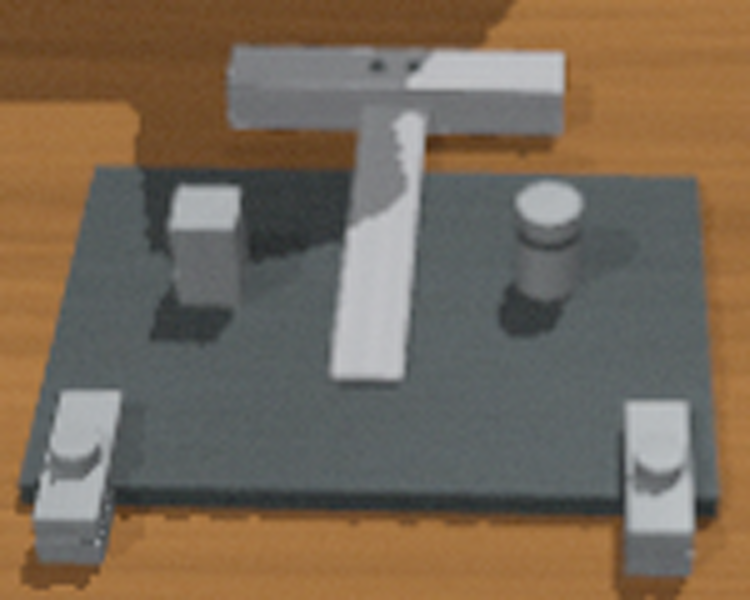

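The crops show the head's top corners at about (144,458), (424,472), (422,521) and (141,508) in the top crop. The plate's front edge runs (43,388)–(519,406) and the round stud's top is at (164,252). The matching points in the scene crop are visible too.

Run:
```python
from h import *
np.set_printoptions(precision=4,suppress=True)
T=manip.grab_frame("top");S=manip.grab_frame("scene")
t=lambda L:(np.array(L)+.5)/4-.5+[275,125]
s=lambda L:(np.array(L)+.5)/5-.5+[220,222]
# head top corners: far-left(+x,+y), far-right, near-right, near-left ; round top ; square top; blade end L,R
tp=t([(144,458),(424,472),(422,521),(141,508),(164,252),(424,251),(270,156),(324,159)])
sp=s([(564,92),(229,86),(232,46),(563,52),(549,204),(206,208),(404,379),(331,379)])
print(tri(T,tp,S,sp))
h=at_z(T,tp[:4],.028);print("head",h,h.mean(0))
e=at_z(T,t([(43,388),(519,406)]),.010);print("edge",e, "rear",at_z(T,t([(57,50),(528,70)]),.012))
b=at_z(T,t([(270,156),(324,159),(311,460),(258,458)]),.016);print("blade",b)
print("round",at_z(T,t([(164,252)]),.057))
for n,a in(("head",h[0]-h[1]),("headn",h[3]-h[2]),("edge",e[0]-e[1])):print(n,np.degrees(np.arctan2(-a[0],a[1])))
for a in(b[0]-b[3],b[1]-b[2]):print("blade",np.degrees(np.arctan2(a[1],a[0])))
```

```text
[[ 0.4988  0.0139  0.0277  0.0007]
 [ 0.4948 -0.146   0.0266  0.0013]
 [ 0.4667 -0.1461  0.0289  0.0007]
 [ 0.4701  0.0144  0.0295  0.0017]
 [ 0.6136  0.005   0.0574  0.0006]
 [ 0.6179 -0.1411  0.0572  0.0004]
 [ 0.6786 -0.0551  0.0168  0.001 ]
 [ 0.6778 -0.0862  0.0157  0.0003]]
head [[ 0.4988  0.0143  0.028 ]
 [ 0.4948 -0.1465  0.028 ]
 [ 0.4667 -0.1459  0.028 ]
 [ 0.4701  0.0153  0.028 ]] [ 0.4826 -0.0657  0.028 ]
edge [[ 0.5393  0.0751  0.01  ]
 [ 0.5357 -0.2037  0.01  ]] rear [[ 0.7406  0.0729  0.012 ]
 [ 0.7354 -0.2065  0.012 ]]
blade [[ 0.6787 -0.0546  0.016 ]
 [ 0.6777 -0.0863  0.016 ]
 [ 0.5007 -0.0823  0.016 ]
 [ 0.5011 -0.0515  0.016 ]]
round [[0.6137 0.0053 0.057 ]]
head -1.4350459521954895
headn -1.2138224976239356
edge -0.747060957478785
blade -0.991480260696581
blade -1.3046542302032533
```

```bash
python3 -m pendant '[[0,[1,-0.75,0],0.098],[0,[1,-0.75,0],0.098],[0,[1,-0.75,0],0.098],[0,[1,-0.75,0],0.098],[0,[1,-0.75,0],0.098]]'
```

```text
time: 0.7
tool_pos: [0.2694, -0.4771, 0.2313]
tool_rot: [0.0, 1.0, -0.007, -0.0]
contact_force: [0.2, -0.2, 0.3]
gripper_width: 0.143
grasp_force: 0.0
```

```bash
python3 -m pendant '[[0,[0.8,-1,0.3],0],[0,[0.8,-1,0.3],0],[0,[0.8,-1,0.3],0],[0,[0.8,-1,0.3],0],[0,[0.8,-1,0.3],0]]'; python3 -m pendant '[[0,[0.8,-1,0.3],0],[0,[0.8,-1,0.3],0],[0,[0.8,-1,0.3],0],[0,[0.8,-1,0.3],0],[0,[0.8,-1,0.3],0],[0,[0.8,-1,0.3],0]]'
```

```text
time: 1.2
tool_pos: [0.3668, -0.3593, 0.1948]
tool_rot: [-0.0, 1.0, -0.007, -0.001]
contact_force: [-0.6, -0.1, 0.4]
gripper_width: 0.001
grasp_force: 0.0
time: 1.8
tool_pos: [0.4643, -0.2431, 0.16]
tool_rot: [0.001, 1.0, -0.009, 0.0]
contact_force: [0.1, 0.4, 0.1]
gripper_width: -0.002
grasp_force: 0.0
```

```bash
python3 -m pendant '[[0,[0.19,-0.48,0],0],[0,[0.19,-0.48,0.3],0],[0,[0.19,-0.48,0.7],0],[0,[0.19,-0.48,1],0],[0,[0.19,-0.48,1],0],[0,[0.19,-0.48,1],0]]'; python3 -m pendant '[[0,[0,0,0.13],0],[0,[0,0,0.25],0],[0,[0,0,0.25],0],[0,[0,0,0.25],0]]'
python3 - <<'E'
from h import *
for n in("top",):
    f=manip.grab_frame(n); a=f["img"][120:290,260:460,::-1]; cv2.imwrite("pics/top1.png",cv2.resize(a,None,fx=3,fy=3,interpolation=cv2.INTER_CUBIC))
E
```

```text
time: 2.4
tool_pos: [0.4882, -0.1854, 0.0401]
tool_rot: [0.0, 1.0, -0.009, 0.0]
contact_force: [0.6, -0.3, 1.4]
gripper_width: -0.002
grasp_force: 0.0
time: 2.8
tool_pos: [0.4889, -0.1843, 0.0103]
tool_rot: [0.0, 1.0, -0.008, 0.001]
contact_force: [0.8, 0.1, 0.5]
gripper_width: -0.001
grasp_force: 0.0
```

View pics/top1.png

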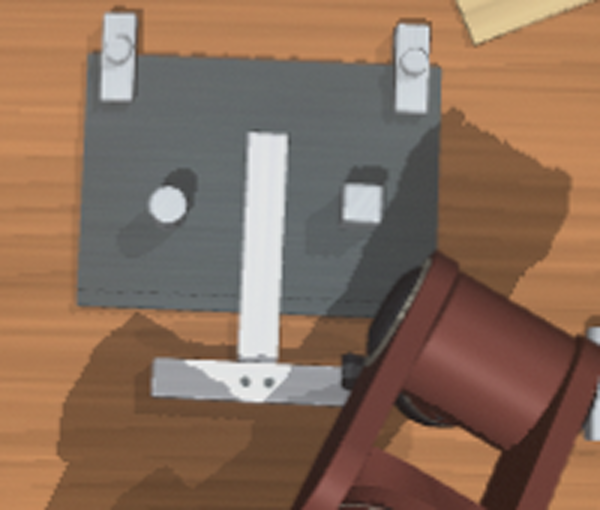

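The fingers are beside the head's right end (about (350,370) in the crop), and the T-square has not moved. Next I push it sideways.

```bash
python3 -m pendant '[[0,[0.02,-0.1,0.01],0],[0,[0.02,-0.16,0.02],0],[0,[0.02,-0.19,0.02],0],[0,[0.02,-0.22,0.02],0],[0,[0.02,-0.25,0.02],0],[0,[0.02,-0.28,0.02],0],[0,[0.02,-0.31,0.02],0],[0,[0.02,-0.34,0.02],0],[0,[0.02,-0.37,0.02],0]]'
cat > loc.py <<'E'
import sys
from h import *
f=manip.grab_frame("top"); img=f["img"]
cv2.imwrite("pics/cur.png",img[:,:,::-1])
hsv=cv2.cvtColor(img,cv2.COLOR_RGB2HSV)
# blade sides: sub-pixel gradient search at rows over the plate, z=16 mm
g=cv2.cvtColor(img,cv2.COLOR_RGB2GRAY).astype(float)
L=[];Rr=[]
for v in range(int(sys.argv[1]),int(sys.argv[2])):
    r=np.gradient(g[v]); a,b=int(sys.argv[3]),int(sys.argv[4])
    i=a+np.argmax(r[a:b]); j=a+np.argmin(r[a:b])
    c=lambda k:k+0.5*(abs(r[k+1])-abs(r[k-1]))/(2*abs(r[k])-abs(r[k-1])-abs(r[k+1])+1e-6)
    if 8<j-i<18: L.append((c(i),v)); Rr.append((c(j),v))
for n,P in(("L",L),("R",Rr)):
    w=at_z(f,P,.016); k=np.polyfit(w[:,0],w[:,1],1); print(n,len(w),"yaw deg",np.degrees(np.arctan(k[0])).round(2),"y at stud x",np.polyval(k,.6137).round(4))
E
python3 loc.py 166 195 322 372
```

```text
time: 3.75
tool_pos: [0.4915, -0.1392, 0.0069]
tool_rot: [0.0, 1.0, -0.008, 0.0]
contact_force: [-0.4, -1.0, -0.7]
gripper_width: -0.002
grasp_force: 0.6
L 27 yaw deg -0.26 y at stud x -0.0315
R 27 yaw deg -1.1 y at stud x -0.0613
```

```bash
python3 -m pendant '[[0,[0,-0.03,0],0],[0,[0,-0.06,0],0],[0,[0,-0.09,0],0],[0,[0,-0.12,0],0],[0,[0,-0.14,0],0],[0,[0,-0.15,0],0],[0,[0,-0.15,0],0]]'
python3 loc.py 166 195 316 360
```

```text
time: 4.5
tool_pos: [0.4918, -0.1211, 0.0069]
tool_rot: [-0.0, 1.0, -0.008, -0.0]
contact_force: [-0.1, 0.2, -0.8]
gripper_width: -0.002
grasp_force: 0.1
L 25 yaw deg 0.46 y at stud x -0.0125
R 25 yaw deg 0.23 y at stud x -0.0419
```

```bash
python3 -m pendant '[[0,[0,0.12,0],0],[0.2,[0,0.12,-0.4],0],[0.5,[-0.2,0.0,-0.5],0],[0.5,[-0.48,-0.4,-0.5],0],[0.5,[-0.48,-0.8,-0.5],0],[0.5,[-0.48,-0.8,-0.5],0],[0.5,[-0.48,-0.8,-0.5],0],[0.5,[-0.48,-0.8,-0.3],0],[0.5,[-0.48,-0.8,-0.1],0],[0.5,[-0.48,-0.8,-0.1],0]]'
python3 -m pendant '[[0.5,[0,0,0.06],0],[0.5,[0,0,0.12],0],[0.5,[0,0,0.12],0]]'
python3 - <<'E'
from h import *
for n in("top","scene"):
    f=manip.grab_frame(n); x,y=(260,120) if n=="top" else (215,160); a=f["img"][y:y+150,x:x+160,::-1]; cv2.imwrite(f"pics/{n}2.png",cv2.resize(a,None,fx=3,fy=3,interpolation=cv2.INTER_CUBIC))
cv2.imwrite("pics/2.png",np.hstack([cv2.imread(f"pics/{n}2.png")[:, :390] for n in("top","scene")]))
E
```

```text
time: 5.55
tool_pos: [0.4334, -0.0254, 0.0159]
tool_rot: [-0.001, 1.0, -0.009, -0.003]
contact_force: [-0.9, -0.1, 0.2]
gripper_width: 0.499
grasp_force: 0.0
time: 5.85
tool_pos: [0.4357, -0.0249, 0.0043]
tool_rot: [-0.0, 1.0, -0.008, -0.0]
contact_force: [0.8, 0.6, 0.8]
gripper_width: 0.497
grasp_force: 0.0
```

View pics/2.png

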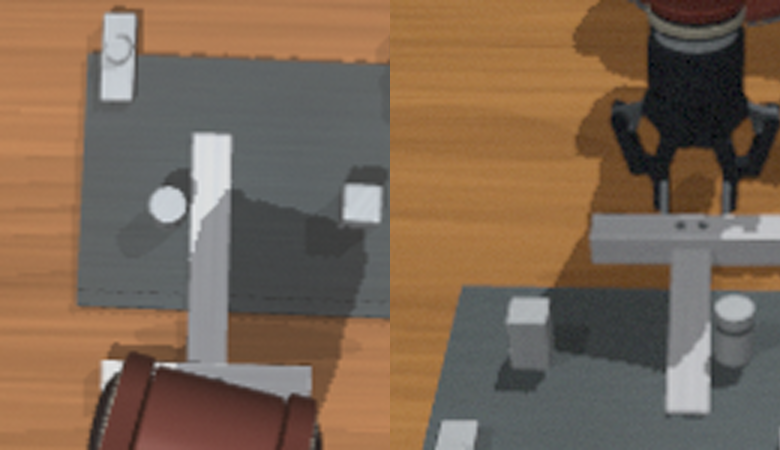

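The two fingers stand behind the head, roughly centred about the blade; the blade is a few mm from the round stud at (168,205). Now I push forward.

```bash
python3 -m pendant '[[0.5,[0.08,0,0],0],[0.5,[0.14,0,0],0],[0.5,[0.18,0,0],0],[0.5,[0.22,0,0],0],[0.5,[0.26,0,0],0],[0.5,[0.3,0,0],0],[0.5,[0.34,0,0],0],[0.5,[0.38,0,0],0],[0.5,[0.41,0,0],0],[0.5,[0.43,0,0],0]]'
python3 -m pendant '[[0.5,[0,0,0],0],[0.5,[0,0,0],0]]'
python3 loc.py 160 190 316 360
```

```text
time: 6.95
tool_pos: [0.4876, -0.0253, 0.0044]
tool_rot: [-0.0, 1.0, -0.008, -0.0]
contact_force: [-0.7, -1.0, 0.5]
gripper_width: 0.501
grasp_force: 0.6
time: 7.15
tool_pos: [0.4877, -0.0254, 0.0047]
tool_rot: [0.0, 1.0, -0.008, 0.0]
contact_force: [0.3, 1.0, -0.4]
gripper_width: 0.497
grasp_force: 0.0
L 21 yaw deg -1.08 y at stud x -0.0134
R 21 yaw deg -1.08 y at stud x -0.0439
```

```bash
python3 -m pendant '[[0.5,[0.02,0,0],0],[0.5,[0.035,0,0],0],[0.5,[0.045,0,0],0],[0.5,[0.05,0,0],0],[0.5,[0.055,0,0],0],[0.5,[0.06,0,0],0],[0.5,[0.06,0,0],0]]'
python3 -m pendant '[[0.5,[0.005,0,0],0],[0.5,[0.01,0,0],0],[0.5,[0.01,0,0],0]]'
```

```text
time: 7.9
tool_pos: [0.4946, -0.0254, 0.0045]
tool_rot: [-0.0, 1.0, -0.008, 0.0]
contact_force: [-1.9, 0.3, 0.2]
gripper_width: 0.502
grasp_force: 0.6
time: 8.2
tool_pos: [0.4958, -0.0254, 0.0044]
tool_rot: [-0.0, 1.0, -0.008, 0.0]
contact_force: [-0.7, 0.2, 0.2]
gripper_width: 0.498
grasp_force: 0.5
```

```bash
python3 -m pendant '[[0.5,[0.005,0,0],0],[0.5,[0.01,0,0],0],[0.5,[0.01,0,0],0]]'
```

```text
time: 8.5
tool_pos: [0.4971, -0.0254, 0.0045]
tool_rot: [-0.0, 1.0, -0.008, 0.0]
contact_force: [-0.7, -0.7, -1.0]
gripper_width: 0.5
grasp_force: 0.5
```

```bash
for i in 1; do python3 -m pendant '[[0.5,[0.005,0,0],0],[0.5,[0.008,0,0],0],[0.5,[0.008,0,0],0]]'; done; python3 loc.py 160 190 316 360
```

```text
time: 8.8
tool_pos: [0.4974, -0.0255, 0.0044]
tool_rot: [0.0, 1.0, -0.008, -0.001]
contact_force: [-3.9, -0.6, 3.3]
gripper_width: 0.504
grasp_force: 2.1
L 24 yaw deg -0.79 y at stud x -0.0134
R 24 yaw deg -1.1 y at stud x -0.0437
```

Contact with the edge. I retreat now and go to the head's right end to bring the blade against the stud.

```bash
python3 -m pendant '[[0.5,[-0.12,0,0],0],[0.4,[-0.15,0,-0.25],0],[0,[-0.15,0.1,-0.5],0],[0,[-0.1,0.5,-0.5],0],[0,[0.19,0.9,-0.5],0],[0,[0.19,1,-0.5],0],[0,[0.19,1,-0.5],0],[0,[0.19,1,-0.5],0],[0,[0.19,1,-0.2],0],[0,[0.19,1,-0.1],0]]'
python3 -m pendant '[[0,[0,0,0.06],0],[0,[0,0,0.1],0],[0,[0,0,0.1],0]]'; python3 loc.py 160 190 316 360
```

```text
time: 9.85
tool_pos: [0.5165, -0.1437, 0.0136]
tool_rot: [-0.001, 1.0, -0.007, -0.002]
contact_force: [-1.3, 0.3, -0.1]
gripper_width: -0.001
grasp_force: 0.0
time: 10.15
tool_pos: [0.5187, -0.1454, 0.0045]
tool_rot: [-0.0, 1.0, -0.008, -0.0]
contact_force: [0.9, 0.6, -0.1]
gripper_width: -0.001
grasp_force: 0.0
L 26 yaw deg -0.17 y at stud x -0.0143
R 26 yaw deg -0.88 y at stud x -0.0438
```

```bash
python3 -m pendant '[[0,[0,-0.08,0],0],[0,[0,-0.14,0],0],[0,[0,-0.17,0],0],[0,[0,-0.19,0],0],[0,[0,-0.2,0],0],[0,[0,-0.21,0],0],[0,[0,-0.21,0],0]]'; python3 loc.py 160 190 316 360
```

```text
time: 10.9
tool_pos: [0.5193, -0.1208, 0.0047]
tool_rot: [0.0, 1.0, -0.008, 0.0]
contact_force: [0.2, -0.8, 0.8]
gripper_width: -0.005
grasp_force: 0.4
L 23 yaw deg -0.34 y at stud x -0.0133
R 23 yaw deg -0.2 y at stud x -0.0433
```

```bash
python3 -m pendant '[[0,[0,-0.01,0],0],[0,[0,-0.02,0],0],[0,[0,-0.025,0],0],[0,[0,-0.025,0],0]]'; python3 loc.py 160 190 316 360
```

```text
time: 11.35
tool_pos: [0.5194, -0.1177, 0.0046]
tool_rot: [0.0, 1.0, -0.008, 0.0]
contact_force: [-0.1, -1.9, 0.9]
gripper_width: -0.002
grasp_force: 0.9
L 29 yaw deg 2.8 y at stud x -0.0132
R 29 yaw deg -1.22 y at stud x -0.0394
```

```bash
python3 -m pendant '[[0,[0,-0.005,0],0],[0,[0,-0.01,0],0],[0,[0,-0.01,0],0]]'; python3 loc.py 160 190 316 360
```

```text
time: 11.7
tool_pos: [0.5194, -0.1164, 0.0046]
tool_rot: [0.0, 1.0, -0.008, 0.0]
contact_force: [0.3, -1.6, 1.4]
gripper_width: -0.0
grasp_force: 0.9
L 29 yaw deg 1.77 y at stud x -0.0109
R 29 yaw deg -0.7 y at stud x -0.0385
```

```bash
python3 -m pendant '[[0,[0,-0.005,0],0],[0,[0,-0.008,0],0],[0,[0,-0.008,0],0],[0,[0,-0.008,0],0]]'; python3 loc.py 160 190 316 360
```

```text
time: 12.15
tool_pos: [0.5192, -0.116, 0.0046]
tool_rot: [0.001, 1.0, -0.008, -0.0]
contact_force: [-1.3, -4.7, 2.4]
gripper_width: 0.001
grasp_force: 2.5
L 29 yaw deg 1.93 y at stud x -0.0108
R 29 yaw deg -0.68 y at stud x -0.0383
```

Blade is now against the stud (force rose to 4.7 N and motion stalled). Next I press the head home from behind.

```bash
python3 -m pendant '[[0,[0,0.1,0],0],[0.2,[0,0.12,-0.3],0],[0.5,[-0.2,0.1,-0.5],0],[0.5,[-0.32,-0.4,-0.5],0],[0.5,[-0.32,-0.79,-0.5],0],[0.5,[-0.32,-0.79,-0.5],0],[0.5,[-0.32,-0.79,-0.5],0],[0.5,[-0.32,-0.79,-0.3],0],[0.5,[-0.32,-0.79,-0.1],0],[0.5,[-0.32,-0.79,-0.02],0]]'
python3 -m pendant '[[0.5,[0.05,0,0.02],0],[0.5,[0.08,0,0.02],0],[0.5,[0.1,0,0.02],0],[0.5,[0.1,0,0.02],0]]'; python3 loc.py 160 190 316 360
```

```text
time: 13.2
tool_pos: [0.4807, -0.0209, 0.0045]
tool_rot: [-0.0, 1.0, -0.009, -0.002]
contact_force: [-1.1, 1.1, 0.6]
gripper_width: 0.497
grasp_force: 0.0
time: 13.6
tool_pos: [0.496, -0.0206, 0.0058]
tool_rot: [0.0, 1.0, -0.008, 0.001]
contact_force: [-0.3, 0.3, 0.6]
gripper_width: 0.507
grasp_force: 0.0
L 23 yaw deg 0.41 y at stud x -0.0092
R 23 yaw deg -0.7 y at stud x -0.0386
```

```bash
python3 -m pendant '[[0.5,[0.006,0,0],0],[0.5,[0.012,0,0],0],[0.5,[0.018,0,0],0],[0.5,[0.024,0,0],0],[0.5,[0.024,0,0],0],[0.5,[0.024,0,0],0]]'
```

```text
time: 14.25
tool_pos: [0.4972, -0.0203, 0.0045]
tool_rot: [-0.0, 1.0, -0.008, -0.0]
contact_force: [-0.6, 0.5, -0.2]
gripper_width: 0.498
grasp_force: 0.0
```

```bash
python3 -m pendant '[[0.5,[0.005,0,0],0],[0.5,[0.01,0,0],0],[0.5,[0.015,0,0],0],[0.5,[0.02,0,0],0],[0.5,[0.02,0,0],0]]'
```

```text
time: 14.75
tool_pos: [0.4975, -0.0201, 0.0037]
tool_rot: [-0.0, 1.0, -0.008, -0.003]
contact_force: [-8.1, -0.7, 4.7]
gripper_width: 0.499
grasp_force: 3.8
```

```bash
python3 -m pendant '[[0.5,[0.006,0,0],0],[0.5,[0.01,0,0],0],[0.5,[0.01,0,0],0],[0.5,[0.01,0,0],0],[0.5,[0.01,0,0],0],[0.5,[0.01,0,0],0],[0.5,[0.01,0,0],0],[0.5,[0.01,0,0],0]]'
python3 loc.py 160 190 316 360
```

```text
time: 15.55
tool_pos: [0.4975, -0.0201, 0.0034]
tool_rot: [-0.0, 1.0, -0.008, -0.004]
contact_force: [-11.5, -0.7, 6.2]
gripper_width: 0.498
grasp_force: 5.5
L 21 yaw deg -0.22 y at stud x -0.0085
R 21 yaw deg -0.56 y at stud x -0.0385
```

```bash
python3 -m pendant '[[0.5,[-0.015,0,0],0],[0.5,[-0.03,0,0],0],[0.5,[-0.1,0,0],0],[0.5,[-0.4,0,0],0],[0.5,[-0.8,0,-0.3],0],[0.5,[-1,0,-1],0],[0.5,[-1,0,-1],0],[0.5,[-1,0,-1],0],[0.5,[-1,0,-1],0]]'
python3 - <<'E'
from h import *
A=[]
for n,x,y in(("top",275,120),("scene",225,222)):
    f=manip.grab_frame(n); cv2.imwrite(f"pics/{n}f.png",f["img"][:,:,::-1]); A.append(cv2.resize(f["img"][y:y+135,x:x+135,::-1],(400*135//135,400),interpolation=cv2.INTER_CUBIC))
cv2.imwrite("pics/3.png",np.hstack(A))
E
```

```text
time: 16.5
tool_pos: [0.3818, -0.0187, 0.1264]
tool_rot: [0.001, 1.0, -0.008, 0.003]
contact_force: [0.8, 0.4, -0.0]
gripper_width: 0.499
grasp_force: 0.0
```

View pics/3.png

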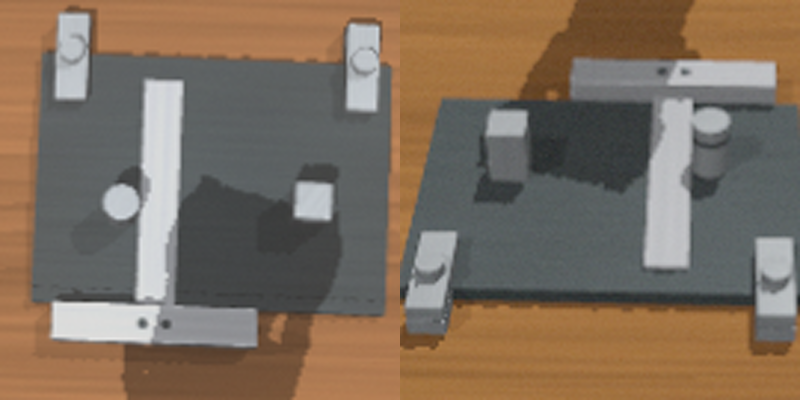

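The pictures show the head along the front edge (50–257, ~302 in the left half) and the blade beside the round stud (139,200). A numerical check of squareness follows.

Run:
```python
from h import *
f=manip.grab_frame("top"); im=f["img"].astype(float)
def fit(name,c0,c1,v0,v1,z,ch,sgn,axis=0):
    g=im[:,:,ch] if axis==0 else im[:,:,ch].T
    P=[]
    for u in range(c0,c1):
        d=sgn*np.gradient(g[:,u])[v0:v1]; k=np.argmax(d)
        w=np.clip(d[max(k-2,0):k+3],0,None); P.append((u,v0+(np.arange(max(k-2,0),max(k-2,0)+len(w))*w).sum()/w.sum()))
    P=np.array(P); P=P if axis==0 else P[:,::-1]
    W=at_z(f,P,z); a,b=(1,0) if axis==0 else (0,1)
    k=np.polyfit(W[:,a],W[:,b],1); r=W[:,b]-np.polyval(k,W[:,a]); m=abs(r)<.0015
    k=np.polyfit(W[m,a],W[m,b],1); print(name,m.sum(),"yaw",np.degrees(np.arctan(k[0])*(-1 if axis==0 else 1)).round(2), "at",np.polyval(k,-.02 if axis==0 else .6137).round(4))
fit("rear",308,388,134,146,.012,0,-1)
fit("front right",364,402,220,232,.010,0,1)
fit("head back",294,360,230,242,.028,2,-1)
fit("plate L",150,215,282,294,.012,0,-1,1)
fit("plate R",160,215,400,412,.012,0,1,1)
fit("blade R",152,215,328,340,.016,0,-1,1)
fit("blade L rear",152,176,318,328,.016,0,1,1)
```

```text
rear 80 yaw -1.1 at 0.7406
front right 36 yaw -0.47 at 0.5353
head back 66 yaw -0.9 at 0.5082
plate L 65 yaw -1.02 at 0.0757
plate R 55 yaw -1.3 at -0.2053
blade R 60 yaw -1.04 at -0.0379
blade L rear 24 yaw -0.58 at -0.0085
```

```bash
python3 -c "
from plant import manip
print(manip.job_done())"
```

```text
the job is handed in; nothing more can be done
None
```

I handed the job in (no verdict came back): the T-square's head was pressed against the plate's front edge at about 8–11 N for over 0.8 s, its blade touches the round stud, and it measures square to the plate within about 0.2°.

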